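# Exhaust, load and flush a roll-front dry cabinet

### The arm

A 6-joint arm with a two-finger parallel gripper is mounted at the origin on the work surface. World frame = base frame: x ahead of the robot, y to its left, z up, the work surface at z = 0. Lengths are in m, angles in rad, forces in N, time in s.
With the tool pointing down it reaches from about 0.35 to 0.975 m from the base axis. Payload 4.9 kg.
Tool frame: the origin (TCP) lies at the very end of the fingers, on their centre line; the grasp point (between the pads) lies 19 mm behind it; z points along the fingers, y is the line along which they close (so a half turn about z gives the same grasp; the last joint's range is limited). The gripper opens to 85 mm and grips with 20 to 120 N. Pads are 22 mm wide; open, the fingers measure 114 mm over their backs; the gripper's body (76 mm by 85 mm) begins 54 mm behind the grasp point. The pads swing forward as they close: fully open they stand 13 mm farther back than shut.
Start: joints at [1.203, 0.053, 1.613, -0, 1.476, -0.119], TCP at [0.154, 0.606, 0.231] pointing down, gripper open.
Joint ranges: [-3.01, 3.01], [-1.01, 2.22], [0.06, 2.58], [-1.02, 4.17], [0.09, 2.62], [-3.14, 3.14]. Speed limits (rad/s): [2.57, 2.57, 3.14, 3.14, 3.14, 3.14].

### API

Orientations are given as a unit quaternion [w, x, y, z].
In Python, from plant import manip gives the robot as it stands.
- The arm moves only by the tool play_rows, never from a script. Its argument "series" is a list that holds one entry, the list of rows, each a list of 7 numbers: the shift along the world's x, y, z in m, then the turn, a rotation vector about the world's x, y, z in degrees, then the opening, from 0 (shut) to 1 (fully open). In form: [[[dx, dy, dz, rx, ry, rz, grip], ...]]. A call has 1 to 10 rows; each row shifts and turns the commanded pose from where the row before left it; what a row does not reach is not made up. A row lasts 1/10 s, in which the tool goes at most 50 mm and 8.59 degrees, less where a joint would pass 70% of its speed; a pose out of reach is approached as far as the arm can. A call with a gripper value outside its range is refused whole. The fingers move at their own pace and stop on an object; the grip force is fixed at half the most. Time passes only in rows, so rows that do not move let the fingers close. It gives the time, the measured TCP pose, the force, the opening and the grip force at its end, in the units of the state.
- manip.state(): the state, without advancing time (a new reading comes with each control period).
- manip.grab_frame(name): name is "side" or "top" or "wrist"; returns a dict with "frame" (400x640x3 uint8, blue, green, red), "mtx" (3x3 intrinsics, pixels), "R" (3x3) and "t" (3): a world point X has camera coordinates R X + t. Camera axes: x right, y down, z forward; pixel columns grow to the right and rows downward; lengths in m; the calibration is good to about 2 mm. A picture is of the moment at which its call begins. There is no depth.
- manip.job_done(): hands the job in; it is judged then, once.
The state is a dict: "time": time; "joint_pos": joint angles; "joint_vel": joint speeds; "joint_efforts": joint torques, N m; "tool_pos": TCP position; "tool_rot": TCP orientation; "contact_force": force on the tool from outside, world axes, zero at the start; "ft_torque": the same for the moment, N m; "gripper_width": opening from 0.0 (shut) to 1.0 (fully open); "grasp_force": force on a finger pad.
Only numpy, scipy, OpenCV 4.12 (cv2) and the standard library are available. Lean on these libraries where they do the work, as an engineer would, in place of code of your own. Each camera call takes 0.05 s, during which the arm holds its last target. There are 200 camera calls.

### The job

Put the sample jars away in the dry cabinet: first exhaust it by pushing the valve lever to the red side and holding it there for 3 seconds with the gauge needle in the red sector, then let the lever spring back to the middle. Roll the shutter up until it stays fully open by itself, stand every jar from the mat upright on the cabinet floor behind the front lip, and roll the shutter fully down. Then flush with nitrogen: hold the lever to the blue side for 3 seconds with the needle in the blue sector, let it spring back to the middle, and leave the two tube racks and the mixer where they stand.

Things in the scene. Friction and masses are not known exactly. Their poses are not given: they have to be found in the camera images.
- cabinet: White dry cabinet, base 350 (x) x 370 (y) mm, 190 mm high, fixed; origin: centre of underside, front to -x. Inner floor at z +20 mm, between a front lip (x -130 to -122 mm, 9 mm above the floor), a back panel (face at x +42 mm, 115 mm high) and half-round side walls (radius 165 mm about point cabinet_axis, inner faces y +-174 mm). Shutter open: the half x < 0 is open in front and above.
- cabinet_axis (a point): Middle of the line, along the cabinet's y, about which the shutter turns: cabinet x 0, y 0, z +20 mm.
- cabinet_in (a point): Point on the cabinet's inner floor at cabinet x -85 mm, y 0, z +20 mm: middle of the row where jars stand. A jar standing behind the front lip clears the shutter; one on or before the lip is in the way of the shutter as it comes down.
- shutter (a joint): Angle of the slatted shutter (clear slats, blue ribs, 330 mm wide, radius 151 to 159 mm, 0.45 kg) about cabinet_axis. 0 = fully down in front; grows as it goes up and over to the rear; 1.71 = stop, fully open. Let go below about 0.6 rad it falls shut slowly; beyond 1.0 rad it rolls on to the stop by itself in some seconds and stays. Moving it takes 2 to 8 N at the knob.
- shutter_knob (a point): Centre of the shutter's pull: black barrel, 26 mm diameter, 44 mm long along the cabinet's y (pinch its two ends, or push it), on an 18 mm stem, 200 mm from cabinet_axis. It stands (0.21 + joint angle) rad above the horizontal: shutter down at cabinet x -196, z +62 mm; fully open at about x +68, z +208 mm.
- valve: Grey flush-valve unit, 190 (x) x 150 (y) x 55 (z) mm, fixed; origin at the centre of its underside. A lever stands out of its top at x -40 mm, y 0; a red plate lies on its -y side (exhaust), a blue plate on its +y side (nitrogen). A white round gauge, 92 mm across, lies on the top at x +42 mm.
- lever (a joint): Spring-centred valve lever: angle about the valve's x direction, pivot at valve x -40, y 0, z +50 mm. 0 = upright; positive = leaning to the blue (+y) side, negative = to the red (-y) side; stops at +-0.55. About 6 N at the ball holds it at 0.5 rad; the spring returns it to 0 when let go.
- lever_tip (a point): Centre of the black ball, 32 mm diameter, on top of the 12 mm thick lever, 100 mm above the pivot (valve z +150 mm when upright).
- needle (a joint): Dark needle of the gauge: 0 = middle (pointing to the valve's +x), positive = towards the blue sector, negative = towards the red. It follows the lever at once, at 1.6 times the lever's angle. The coloured sectors lie from 0.6 to 0.95 on each side; with the lever on its stop it stands at 0.88.
- mat: Green bench mat, 230 (x) x 210 (y) x 3 mm, fixed; origin at the centre of its underside. The jars start on it.
- jar0: Amber sample jar with white cap, upright, 52 mm diameter, 75 mm high (cap: top 20 mm, 50 mm diameter), about 0.18 kg; origin at the centre of its underside, z up. May be absent. Starts on the mat.
- jar1: Amber sample jar with blue cap, upright, 52 mm diameter, 75 mm high (cap: top 20 mm, 50 mm diameter), about 0.18 kg; origin at the centre of its underside, z up. May be absent. Starts on the mat.
- jar2: Amber sample jar with orange cap, upright, 52 mm diameter, 75 mm high (cap: top 20 mm, 50 mm diameter), about 0.18 kg; origin at the centre of its underside, z up. May be absent. Starts on the mat.
- jar3: Amber sample jar with black cap, upright, 52 mm diameter, 75 mm high (cap: top 20 mm, 50 mm diameter), about 0.18 kg; origin at the centre of its underside, z up. May be absent. Starts on the mat.
- yellow_rack: Bystander: yellow tube rack with capped tubes, 80 (x) x 120 (y) x 47 mm, loose; origin at the centre of its underside.
- red_rack: Bystander: red tube rack, same size as the yellow one.
- mixer: Bystander: white round vortex mixer, 140 mm diameter, 120 mm high, loose, 1.6 kg; origin at the centre of its underside.
Things that resemble listed ones, but are neither listed nor needed, are in the scene too. Leave any yellow look-alike of the jar3 alone.

How it is judged:
By the outcome, as a careful person would: the job done as asked, in the order asked, and still so for the second after the job is handed in, with the robot touching nothing.
Of jar0, jar1, jar2, jar3 only 2 to 4 are there at a start; the rules pass over those that are not, and their reading is None.
At some moment in a run one of jar0, jar1, jar2, jar3 may be knocked a few centimetres aside while the robot is not near it.
It also fails if it takes over 210 s, if anything falls off the work surface, if the arm or the gripper's body presses on something with over 40 N, if the wrist force passes 120 N, or if a joint passes its speed limit or range.

## Working session

There is one attempt and no reset: what is moved stays moved. The work goes in short steps, Python scripts to look and compute and a tool call to move; the robot and the scene stay as the last step left them, time stands still between calls to the robot, and variables do not carry over. Pictures are saved under pics/ and viewed, at most 14 in all, crops included, and the job is handed in when it is done.

Besides the shell and the picture viewer there is one more tool, called after "Request:" in YAML: its name, and indented under it one key for each argument. play_rows: Moves the arm, as the interface text tells. Its arguments: {"type":"object","properties":{"series":{"type":"array"}},"required":["series"]}

```bash
mkdir -p pics; cat > h.py <<'E'
from plant import manip
import cv2, numpy as np, pickle
def grab(n,tag):
    f=manip.grab_frame(n); pickle.dump(f,open(f'pics/{tag}.pkl','wb')); cv2.imwrite(f'pics/{tag}.png',f['frame']); return f
def load(tag): return pickle.load(open(f'pics/{tag}.pkl','rb'))
def ray(f,u,v):
    R=np.array(f['R']);t=np.array(f['t']); d=R.T@np.linalg.inv(f['mtx'])@[u,v,1]; return -R.T@t,d/np.linalg.norm(d)
def atz(f,u,v,z):
    c,d=ray(f,u,v); return c+d*(z-c[2])/d[2]
def tri(obs):
    A=0;b=0
    for f,u,v in obs:
        c,d=ray(f,u,v);P=np.eye(3)-np.outer(d,d);A=A+P;b=b+P@c
    x=np.linalg.solve(A,b)
    return x,[np.linalg.norm((np.eye(3)-np.outer(d,d))@(x-c)) for c,d in [ray(*o) for o in obs]]
def proj(f,X):
    p=f['mtx']@(np.array(f['R'])@X+f['t']); return p[:2]/p[2]
E
python3 - <<'E'
from h import *
for n in ['top','side']:
    f=grab(n,n+'0'); print(n,ray(f,320,200))
s=manip.state(); print(s)
E
```

```text
top (array([ 0.25576996, -0.12199532,  1.4744321 ]), array([ 0.18733561,  0.01681831, -0.98215198]))
side (array([0.70180341, 0.66000495, 1.04727299]), array([-0.17819582, -0.63559557, -0.75117543]))
{'time': 0.1, 'joint_pos': array([ 1.20297796e+00,  5.33153948e-02,  1.61416110e+00, -2.80880026e-06,
        1.47600568e+00, -1.19022055e-01]), 'joint_vel': array([ 1.82064475e-03,  1.22657981e-04, -4.44374860e-03,  1.18058962e-03,
       -1.24884223e-03, -7.94122646e-05]), 'joint_efforts': array([ 4.57820875e-06, -3.94902313e+01, -3.71362531e+01, -5.86515898e-05,
        3.86820422e-03, -3.45547335e-05]), 'tool_pos': array([0.15370677, 0.60521946, 0.2301681 ]), 'tool_rot': array([-2.26352930e-04,  1.24077373e-01,  9.92272096e-01, -9.17246407e-04]), 'contact_force': array([-1.13728552, -0.03608706,  1.08767334]), 'ft_torque': array([-0.00257706, -0.01753501,  0.00842925]), 'grasp_force': 0.0, 'gripper_width': 0.9981215555403369}
```

View pics/top0.png

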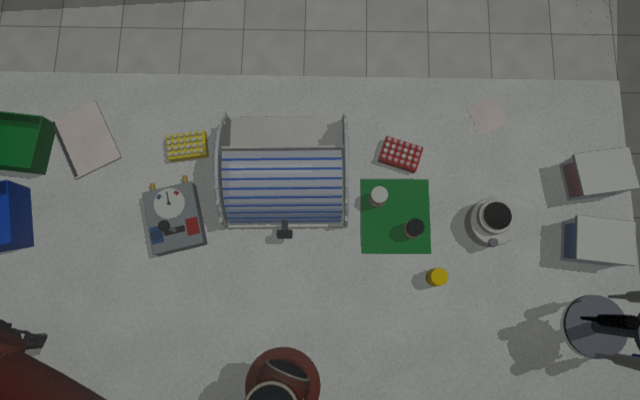

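View pics/side0.png

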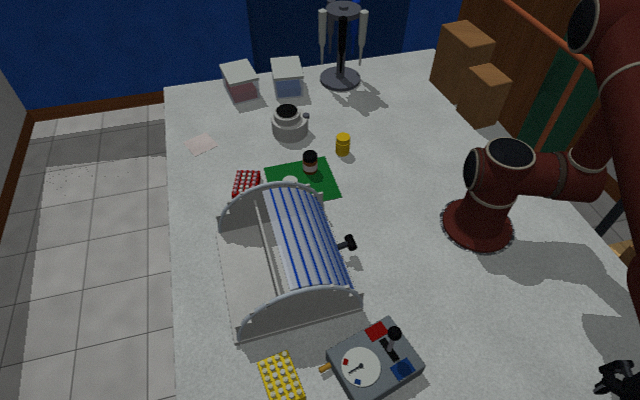

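The top view shows the valve at (173,215) with its ball at (165,228), the cabinet at (284,170), its knob at (285,230), a white-capped jar at (379,197), a black-capped jar at (414,228) and the yellow look-alike at (437,277). Next come enlarged crops for exact pixels.

```bash
python3 - <<'E'
from h import *
a=load('top0')['frame'][95:295,130:450]; cv2.imwrite('pics/topc.png',cv2.resize(a,None,fx=2.5,fy=2.5,interpolation=cv2.INTER_CUBIC))
a=load('side0')['frame'][130:400,210:440]; cv2.imwrite('pics/sidec.png',cv2.resize(a,None,fx=2.2,fy=2.2,interpolation=cv2.INTER_CUBIC))
E
```

```text
(no output)
```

View pics/topc.png

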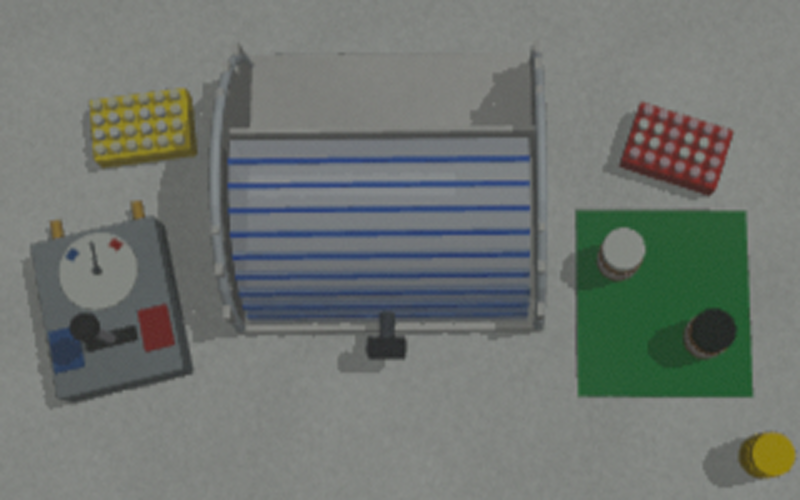

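View pics/sidec.png

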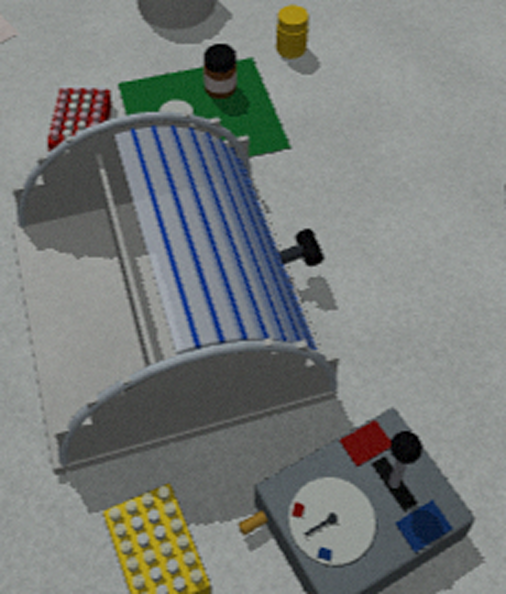

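The crops show, in topc, the ball (85,326), knob (386,347), white cap (623,249), black cap (714,330) and gauge (97,270). In sidec they show the ball (405,447), knob (309,247), gauge (333,520) and black cap (221,54).

```bash
python3 - <<'E'
from h import *
np.set_printoptions(precision=4,suppress=True)
T=load('top0');S=load('side0')
t=lambda u,v:(T,u/2.5+130,v/2.5+95); s=lambda u,v:(S,u/2.2+210,v/2.2+130)
for n,a,b in [('ball',(85,326),(405,447)),('knob',(386,347),(309,247)),('gauge',(97,270),(333,520)),('white',(623,249),(177,107)),('black',(714,330),(221,54)),('redplate',(156,328),(366,443)),('blueplate',(66,351),(425,525)),
 ('yellow',(773,454),(293,14))]:
    x,r=tri([t(*a),s(*b)]); print(n,x,np.round(r,4))
print('caps@z.078',atz(*t(623,249),.078),atz(*t(714,330),.078))
for p in [(576,210),(745,210),(752,397),(579,397)]: print('mat',atz(*t(*p),.003))
for p in [(229,162),(530,157),(229,210),(530,207)]: print('rib',atz(*t(*p),.17))
for p in [(366,347),(406,347)]: print('knobends',atz(*t(*p),.062))
for p in [(32,243),(160,220),(190,374),(70,400)]: print('valve',atz(*t(*p),.055))
for p in [(92,100),(188,90),(732,135),(715,190),(622,165)]: print('racks',atz(*t(*p),.047))
for p in [(18,222),(60,468),(335,393)]: print('cabbase side', atz(*s(*p),0.0))
E
```

```text
ball [0.4313 0.3255 0.1463] [0.0002 0.0002]
knob [0.4243 0.0036 0.0582] [0. 0.]
gauge [0.5093 0.3478 0.0552] [0.0009 0.0009]
white [ 0.5407 -0.2695  0.0821] [0.0007 0.0007]
black [ 0.4483 -0.3743  0.0732] [0.0003 0.0003]
redplate [0.4432 0.2743 0.0503] [0.0001 0.0001]
blueplate [0.4143 0.377  0.0516] [0.0001 0.0001]
yellow [ 0.3092 -0.4389  0.0716] [0.0005 0.0005]
caps@z.078 [ 0.5409 -0.2697  0.078 ] [ 0.4479 -0.3736  0.078 ]
mat [ 0.6043 -0.2199  0.003 ]
mat [ 0.6078 -0.428   0.003 ]
mat [ 0.3783 -0.431   0.003 ]
mat [ 0.3748 -0.2243  0.003 ]
rib [0.6128 0.1734 0.17  ]
rib [ 0.6239 -0.158   0.17  ]
rib [0.5585 0.1703 0.17  ]
rib [ 0.5673 -0.1586  0.17  ]
knobends [0.4236 0.0264 0.062 ]
knobends [ 0.4243 -0.0199  0.062 ]
valve [0.5413 0.4269 0.055 ]
valve [0.5717 0.2773 0.055 ]
valve [0.3896 0.2299 0.055 ]
valve [0.3573 0.3665 0.055 ]
racks [0.7218 0.3728 0.047 ]
racks [0.7364 0.2566 0.047 ]
racks [ 0.6902 -0.4053  0.047 ]
racks [ 0.6213 -0.3835  0.047 ]
racks [ 0.6504 -0.2722  0.047 ]
cabbase side [ 0.7976 -0.1827  0.    ]
cabbase side [0.7879 0.1927 0.    ]
cabbase side [0.445  0.1842 0.    ]
```

Heights check out: ball z 0.146, knob 0.058, caps about 0.078. The valve's yaw is about 15.6° and the cabinet's about 1.5°, with its origin near (0.6205, 0.0075). Moving to the blue side of the lever.

Request:
play_rows:
  series:
    - [[0.026,-0.022,0,0,0,3,0],[0.026,-0.022,0,0,0,3,0],[0.026,-0.022,0,0,0,3,0],[0.026,-0.022,0,0,0,3,0],[0.026,-0.022,0,0,0,3,0],[0.026,-0.022,0,0,0,3,0],[0.026,-0.022,0,0,0,3,0],[0.026,-0.022,0,0,0,3,0],[0.026,-0.022,0,0,0,3,0],[0.026,-0.022,0,0,0,3,0]]

```text
time: 1.1
tool_pos: [0.4145, 0.3845, 0.2308]
tool_rot: [-0.0, -0.138, 0.99, -0.0]
contact_force: [0.4, 1.1, -0.4]
gripper_width: 0.002
grasp_force: 0.0
```

Request:
play_rows:
  series:
    - [[0,0,-0.03,0,0,0,0],[0,0,-0.03,0,0,0,0],[0,0,-0.03,0,0,0,0],[0,0,-0.026,0,0,0,0],[0.004,-0.014,0,0,0,0,0],[0.004,-0.014,0,0,0,0,0],[0.004,-0.014,0,0,0,0,0],[0.004,-0.014,0,0,0,0,0],[0.003,-0.01,0,0,0,0,0],[0,0,0,0,0,0,0]]

```text
time: 2.1
tool_pos: [0.434, 0.319, 0.1165]
tool_rot: [0.001, -0.136, 0.991, 0.001]
contact_force: [0.4, 3.5, 1.4]
gripper_width: 0.002
grasp_force: 1.9
```

```bash
python3 - <<'E'
from h import *
a=[grab('top','t1')['frame'][155:265,130:220],grab('side','s1')['frame'][290:400,310:440]]
cv2.imwrite('pics/lev1.png',np.hstack([cv2.resize(x,(int(x.shape[1]*400/x.shape[0]*.85),340),interpolation=cv2.INTER_CUBIC) for x in a]))
print(manip.state()['contact_force'])
E
```

```text
[-0.65631356  4.06789424  3.17680935]
```

View pics/lev1.png

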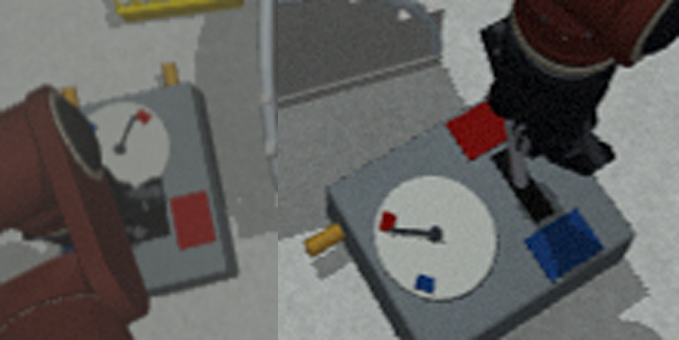

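The needle is just at the edge of the red sector. I'll push 9 mm further.

Request:
play_rows:
  series:
    - [[0.001,-0.005,0,0,0,0,0],[0.001,-0.004,0,0,0,0,0],[0,0,0,0,0,0,0],[0,0,0,0,0,0,0]]

```text
time: 2.6
tool_pos: [0.4349, 0.3119, 0.1152]
tool_rot: [0.0, -0.137, 0.991, 0.001]
contact_force: [1.1, 6.4, -1.8]
gripper_width: 0.0
grasp_force: 2.9
```

```bash
python3 - <<'E'
from h import *
a=[grab('top','t2')['frame'][155:265,130:220],grab('side','s2')['frame'][290:400,310:440]]
# needle angle: find dark pixels on gauge, mapped to gauge plane
for n,tg in (('side','s2'),):
    f=load(tg); g=f['frame'].astype(int); y=np.array([-.267,.964]); x=np.array([.964,.267]); c=np.array([.5093,.3478])
    for ang in np.arange(-1.2,1.3,.1):
        pts=[proj(f,np.r_[c+r*(np.cos(ang)*x+np.sin(ang)*y),.057]) for r in (.014,.018,.022,.026)]
        print(round(ang,2),[g[int(round(v)),int(round(u))].sum() for u,v in pts])
print(manip.state()['contact_force'])
E
```

```text
-1.2 [np.int64(483), np.int64(493), np.int64(485), np.int64(492)]
-1.1 [np.int64(434), np.int64(489), np.int64(489), np.int64(493)]
-1.0 [np.int64(434), np.int64(489), np.int64(487), np.int64(499)]
-0.9 [np.int64(99), np.int64(271), np.int64(148), np.int64(441)]
-0.8 [np.int64(99), np.int64(118), np.int64(148), np.int64(105)]
-0.7 [np.int64(270), np.int64(355), np.int64(146), np.int64(280)]
-0.6 [np.int64(332), np.int64(355), np.int64(357), np.int64(447)]
-0.5 [np.int64(332), np.int64(513), np.int64(504), np.int64(494)]
-0.4 [np.int64(502), np.int64(494), np.int64(492), np.int64(486)]
-0.3 [np.int64(502), np.int64(493), np.int64(494), np.int64(491)]
-0.2 [np.int64(492), np.int64(477), np.int64(484), np.int64(487)]
-0.1 [np.int64(476), np.int64(477), np.int64(480), np.int64(497)]
0.0 [np.int64(476), np.int64(478), np.int64(487), np.int64(490)]
0.1 [np.int64(487), np.int64(481), np.int64(481), np.int64(494)]
0.2 [np.int64(479), np.int64(487), np.int64(481), np.int64(485)]
0.3 [np.int64(479), np.int64(482), np.int64(485), np.int64(491)]
0.4 [np.int64(490), np.int64(472), np.int64(485), np.int64(490)]
0.5 [np.int64(490), np.int64(485), np.int64(503), np.int64(486)]
0.6 [np.int64(489), np.int64(485), np.int64(481), np.int64(484)]
0.7 [np.int64(489), np.int64(481), np.int64(486), np.int64(488)]
0.8 [np.int64(492), np.int64(489), np.int64(486), np.int64(489)]
0.9 [np.int64(486), np.int64(483), np.int64(485), np.int64(468)]
1.0 [np.int64(486), np.int64(483), np.int64(482), np.int64(480)]
1.1 [np.int64(473), np.int64(481), np.int64(487), np.int64(484)]
1.2 [np.int64(473), np.int64(486), np.int64(481), np.int64(484)]
[ 0.7956024   6.76348282 -1.78249182]
```

The needle stands at about -0.8, well inside the red sector. Holding for more than 3 s.

Request:
play_rows:
  series:
    - [[0,0,0,0,0,0,0],[0,0,0,0,0,0,0],[0,0,0,0,0,0,0],[0,0,0,0,0,0,0],[0,0,0,0,0,0,0],[0,0,0,0,0,0,0],[0,0,0,0,0,0,0],[0,0,0,0,0,0,0],[0,0,0,0,0,0,0],[0,0,0,0,0,0,0]]

```text
time: 3.7
tool_pos: [0.4348, 0.312, 0.1153]
tool_rot: [0.0, -0.137, 0.991, 0.001]
contact_force: [0.7, 5.4, -2.1]
gripper_width: -0.0
grasp_force: 2.9
```

Request:
play_rows:
  series:
    - [[0,0,0,0,0,0,0],[0,0,0,0,0,0,0],[0,0,0,0,0,0,0],[0,0,0,0,0,0,0],[0,0,0,0,0,0,0],[0,0,0,0,0,0,0],[0,0,0,0,0,0,0],[0,0,0,0,0,0,0],[0,0,0,0,0,0,0],[0,0,0,0,0,0,0]]

```text
time: 4.7
tool_pos: [0.4348, 0.312, 0.1152]
tool_rot: [0.0, -0.137, 0.991, 0.001]
contact_force: [-0.3, 5.7, -1.8]
gripper_width: 0.0
grasp_force: 2.9
```

Request:
play_rows:
  series:
    - [[0,0,0,0,0,0,0],[0,0,0,0,0,0,0],[0,0,0,0,0,0,0],[0,0,0,0,0,0,0],[0,0,0,0,0,0,0],[0,0,0,0,0,0,0],[0,0,0,0,0,0,0],[0,0,0,0,0,0,0],[0,0,0,0,0,0,0],[0,0,0,0,0,0,0]]

```text
time: 5.7
tool_pos: [0.4348, 0.312, 0.1153]
tool_rot: [0.0, -0.137, 0.991, 0.001]
contact_force: [0.3, 5.7, -1.9]
gripper_width: -0.008
grasp_force: 2.9
```

Request:
play_rows:
  series:
    - [[0,0,0,0,0,0,0],[0,0,0,0,0,0,0],[0,0,0,0,0,0,0],[0,0,0,0,0,0,0],[-0.004,0.013,0,0,0,0,0],[-0.004,0.013,0,0,0,0,0],[-0.004,0.014,0,0,0,0,0],[-0.004,0.014,0,0,0,0,0],[-0.004,0.014,0,0,0,0,0],[0,0,0.04,0,0,0,0]]

```text
time: 6.7
tool_pos: [0.4102, 0.3775, 0.1485]
tool_rot: [-0.006, -0.138, 0.99, -0.004]
contact_force: [0.1, -0.5, -0.5]
gripper_width: 0.001
grasp_force: 0.0
```

Request:
play_rows:
  series:
    - [[0,0,0.04,0,0,0,0.5],[0,0,0.03,0,0,0,1],[0.001,-0.046,0,0,0,-3,1],[0.001,-0.046,0,0,0,-3,1],[0.001,-0.046,0,0,0,-3,1],[0.001,-0.046,0,0,0,-3,1],[0.001,-0.046,0,0,0,-2,1],[0.001,-0.046,0,0,0,0,1],[0.001,-0.046,0,0,0,0,1],[0.001,-0.046,0,0,0,0,1]]

```text
time: 7.7
tool_pos: [0.4221, 0.0093, 0.2247]
tool_rot: [-0.001, -0.015, 1.0, -0.0]
contact_force: [0.8, -0.5, -0.5]
gripper_width: 1.001
grasp_force: 0.0
```

```bash
python3 - <<'E'
from h import *
s=manip.state(); print(s['tool_pos'],s['tool_rot'])
f=grab('wrist','w1'); print(f['R'],ray(f,320,200)[0])
print(proj(f,np.array([.4243,.0036,.06])))
E
```

```text
[0.42210199 0.00929197 0.22465287] [-7.39914016e-04 -1.54907481e-02  9.99879671e-01 -3.64026959e-04]
[[-3.14106170e-02  9.99506231e-01 -8.16538990e-04]
 [ 9.51059709e-01  3.01393674e-02  3.07533817e-01]
 [ 3.07406577e-01  8.88324960e-03 -9.51536801e-01]] [0.34310324 0.00698641 0.36751978]
[316.35967706 182.94971563]
```

View pics/w1.png

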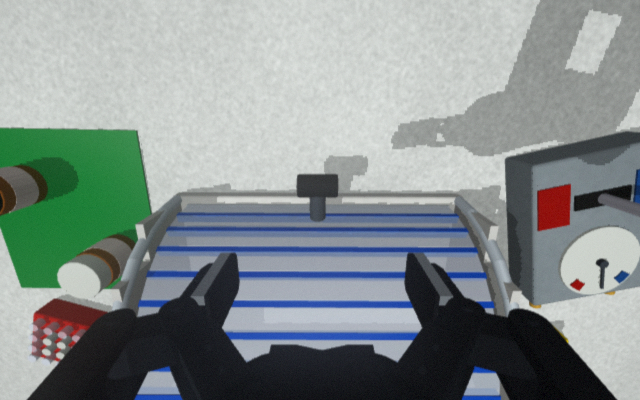

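The wrist view shows the knob at (318,186), 3 px from the prediction, and the needle centred. Descending and pinching.

Request:
play_rows:
  series:
    - [[0.003,-0.006,-0.04,0,0,0,1],[0,0,-0.04,0,0,0,1],[0,0,-0.04,0,0,0,1],[0,0,-0.035,0,0,0,1],[0,0,-0.03,0,0,0,1],[0,0,0,0,0,0,0.3],[0,0,0,0,0,0,0.3],[0,0,0,0,0,0,0.3],[0,0,0,0,0,0,0.3],[0,0,0,0,0,0,0.3]]

```text
time: 8.75
tool_pos: [0.4274, 0.0045, 0.0425]
tool_rot: [0.002, -0.015, 1.0, -0.0]
contact_force: [-1.9, 0.1, 6.9]
gripper_width: 0.505
grasp_force: 62.2
```

Request:
play_rows:
  series:
    - [[0.005,0,0.0193,0,0,0,0.3],[0.007,0,0.0187,0,0,0,0.3],[0.009,0,0.0179,0,0,0,0.3],[0.0107,0,0.017,0,0,0,0.3],[0.012,0,0.0158,0,0,0,0.3],[0.014,0,0.0145,0,0,0,0.3],[0.015,0,0.013,0,0,0,0.3],[0.0165,0.001,0.0115,0,0,0,0.3],[0.0175,0.001,0.0098,0,0,0,0.3],[0.018,0.001,0.008,0,0,0,0.3]]

```text
time: 9.75
tool_pos: [0.549, 0.0078, 0.185]
tool_rot: [-0.003, -0.015, 1.0, -0.0]
contact_force: [-2.4, -1.5, -5.1]
gripper_width: 0.502
grasp_force: 61.5
```

Request:
play_rows:
  series:
    - [[0.019,0.0005,0.006,0,0,0,0.3],[0.0195,0.0005,0.004,0,0,0,0.3],[0.02,0.0005,0.002,0,0,0,0.3],[0.02,0.0005,0,0,0,0,0.3],[0.02,0.0005,-0.0015,0,0,0,0.3],[0.0195,0.0005,-0.004,0,0,0,0.3],[0.012,0.0005,-0.003,0,0,0,0.3],[0,0,0,0,0,0,0.3]]

```text
time: 10.55
tool_pos: [0.6817, 0.0113, 0.1896]
tool_rot: [0.001, -0.015, 1.0, 0.0]
contact_force: [-0.1, 0.1, 1.6]
gripper_width: 0.5
grasp_force: 65.3
```

Request:
play_rows:
  series:
    - [[0,0,0,0,0,0,1],[0,0,0,0,0,0,1],[0,0,0,0,0,0,1],[0,0,0.04,0,0,0,1],[0,0,0.04,0,0,0,1],[-0.03,-0.035,0,0,0,0,1],[-0.03,-0.035,0,0,0,0,1],[-0.03,-0.035,0,0,0,0,1],[-0.03,-0.035,0,0,0,0,1],[-0.03,-0.035,0,0,0,0,1]]

```text
time: 11.55
tool_pos: [0.529, -0.1648, 0.2696]
tool_rot: [0.001, -0.015, 1.0, -0.0]
contact_force: [0.6, -0.3, 0.6]
gripper_width: 0.996
grasp_force: 0.0
```

Request:
play_rows:
  series:
    - [[-0.02,-0.04,0,0,0,0,1],[-0.02,-0.04,0,0,0,0,1],[-0.02,-0.04,0,0,0,0,1],[-0.02,-0.04,-0.02,0,0,0,1],[-0.005,-0.045,-0.02,0,0,0,1],[0,0,0,0,0,0,1]]

```text
time: 12.15
tool_pos: [0.4425, -0.3717, 0.2256]
tool_rot: [-0.002, -0.012, 1.0, 0.001]
contact_force: [0.5, -0.2, -0.6]
gripper_width: 0.997
grasp_force: 0.0
```

```bash
cat > jars.py <<'E'
from h import *
import sys
f=grab('wrist',sys.argv[1]); s=manip.state(); print(s['tool_pos'],s['tool_rot'])
for n,X in [('black',[.448,-.374,.078]),('white',[.5408,-.2696,.078])]: print(n,proj(f,np.array(X)))
E
python3 jars.py w2; python3 -c "
from h import *
grab('top','t3')"
```

```text
[ 0.44371057 -0.3699778   0.22711825] [-0.00117159 -0.01326678  0.99991048  0.00128842]
black [318.75730779 190.60211453]
white [407.93649346 270.46771009]
```

View pics/w2.png

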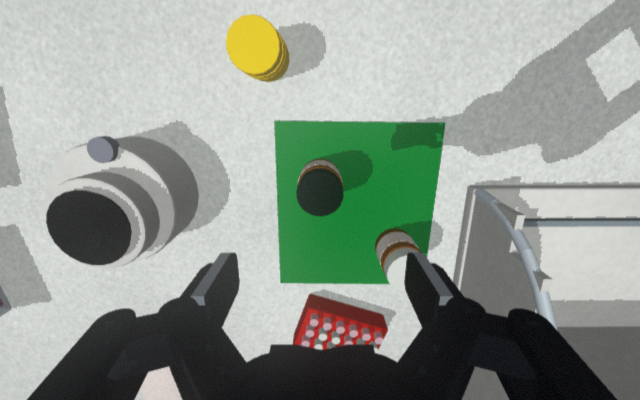

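View pics/t3.png

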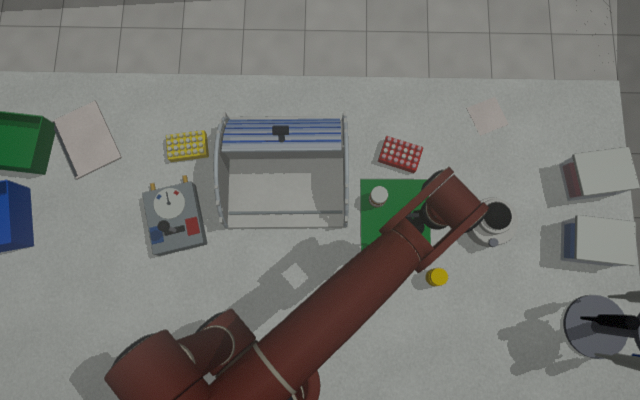

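The shutter is open and the lever centred. The black cap sits at (320,190), as predicted, and the white one is unmoved. Grasping the black-capped jar.

Request:
play_rows:
  series:
    - [[0.004,-0.004,-0.04,0,0,0,1],[0,0,-0.04,0,0,0,1],[0,0,-0.04,0,0,0,1],[0,0,-0.04,0,0,0,1],[0,0,-0.026,0,0,0,1],[0,0,-0.015,0,0,0,1],[0,0,0,0,0,0,0.4],[0,0,0,0,0,0,0.4],[0,0,0,0,0,0,0.4],[0,0,0,0,0,0,0.4]]

```text
time: 13.25
tool_pos: [0.4512, -0.3742, 0.0312]
tool_rot: [0.002, -0.015, 1.0, -0.002]
contact_force: [0.8, 0.2, 3.4]
gripper_width: 0.592
grasp_force: 63.3
```

Request:
play_rows:
  series:
    - [[0,0,0.02,0,0,0,0.4],[0,0,0.04,0,0,0,0.4],[0,0,0.045,0,0,0,0.4],[0,0,0.045,0,0,0,0.4],[0,0,0.045,0,0,0,0.4],[0.012,0.04,0.015,0,0,0,0.4],[0.012,0.04,0,0,0,0,0.4],[0.012,0.04,0,0,0,0,0.4],[0.012,0.04,0,0,0,0,0.4],[0.012,0.04,0,0,0,0,0.4]]

```text
time: 14.25
tool_pos: [0.5097, -0.1712, 0.2389]
tool_rot: [0.001, -0.015, 1.0, -0.0]
contact_force: [0.9, -0.3, -2.1]
gripper_width: 0.59
grasp_force: 63.1
```

Request:
play_rows:
  series:
    - [[0.012,0.04,0,0,0,0,0.4],[0.012,0.04,0,0,0,0,0.4],[0.01,0.03,0,0,0,0,0.4],[0,0.01,0,0,0,0,0.4],[0,0,0,0,0,0,0.4],[0,0,0,0,0,0,0.4]]

```text
time: 14.85
tool_pos: [0.5433, -0.0535, 0.2385]
tool_rot: [0.0, -0.015, 1.0, -0.0]
contact_force: [-1.2, -0.8, -1.6]
gripper_width: 0.59
grasp_force: 63.1
```

Request:
play_rows:
  series:
    - [[0,0,-0.04,0,0,0,0.4],[0,0,-0.04,0,0,0,0.4],[0,0,-0.04,0,0,0,0.4],[0,0,-0.03,0,0,0,0.4],[0,0,-0.02,0,0,0,0.4],[0,0,-0.012,0,0,0,0.4],[0,0,-0.003,0,0,0,0.4],[0,0,-0.003,0,0,0,0.4],[0,0,0,0,0,0,0.4]]

```text
time: 15.75
tool_pos: [0.5445, -0.0533, 0.0515]
tool_rot: [0.001, -0.015, 1.0, -0.0]
contact_force: [0.1, 0.8, -2.5]
gripper_width: 0.588
grasp_force: 63.1
```

Request:
play_rows:
  series:
    - [[0,0,-0.002,0,0,0,0.4],[0,0,-0.002,0,0,0,0.4],[0,0,0,0,0,0,0.4],[0,0,0,0,0,0,0.4]]

```text
time: 16.15
tool_pos: [0.5446, -0.053, 0.0482]
tool_rot: [0.001, -0.015, 1.0, -0.0]
contact_force: [-2.3, 0.3, 5.8]
gripper_width: 0.59
grasp_force: 63.5
```

Request:
play_rows:
  series:
    - [[0,0,0,0,0,0,1],[0,0,0,0,0,0,1],[0,0,0,0,0,0,1],[0,0,0.03,0,0,0,1],[0,0,0.045,0,0,0,1],[0,0,0.045,0,0,0,1],[0,0,0.045,0,0,0,1],[0,0,0.035,0,0,0,1],[-0.01,-0.036,0,0,0,0,1],[-0.01,-0.036,0,0,0,0,1]]

```text
time: 17.15
tool_pos: [0.5244, -0.1252, 0.2486]
tool_rot: [0.002, -0.017, 1.0, -0.001]
contact_force: [1.4, -0.5, -1.5]
gripper_width: 1.005
grasp_force: 0.0
```

Request:
play_rows:
  series:
    - [[0,-0.036,0,0,0,0,1],[0,-0.036,0,0,0,0,1],[0,-0.036,0,0,0,0,1],[0,-0.036,0,0,0,0,1],[0,0,0,0,0,0,1],[0,0,0,0,0,0,1]]

```text
time: 17.75
tool_pos: [0.5233, -0.2691, 0.2458]
tool_rot: [-0.0, -0.014, 1.0, 0.0]
contact_force: [-0.6, 1.2, -0.1]
gripper_width: 1.002
grasp_force: 0.0
```

```bash
python3 jars.py w3
```

```text
[ 0.52348424 -0.2683999   0.24593775] [-1.94477471e-04 -1.51251065e-02  9.99885508e-01  4.06350155e-04]
black [220.97697436 105.86896075]
white [320.50405435 195.37641772]
```

View pics/w3.png

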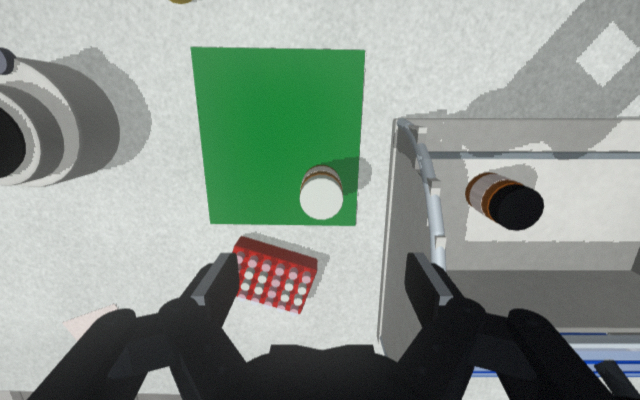

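The white cap is at (321,198), as predicted, and the black-capped jar stands behind the lip. Grasping the white-capped jar.

Request:
play_rows:
  series:
    - [[0.018,-0.001,-0.04,0,0,0,1],[0,0,-0.04,0,0,0,1],[0,0,-0.04,0,0,0,1],[0,0,-0.04,0,0,0,1],[0,0,-0.035,0,0,0,1],[0,0,-0.022,0,0,0,1],[0,0,0,0,0,0,0.4],[0,0,0,0,0,0,0.4],[0,0,0,0,0,0,0.4],[0,0,0,0,0,0,0.4]]

```text
time: 18.8
tool_pos: [0.543, -0.2703, 0.0316]
tool_rot: [0.002, -0.015, 1.0, -0.001]
contact_force: [0.2, 0.2, -0.8]
gripper_width: 0.586
grasp_force: 62.3
```

Request:
play_rows:
  series:
    - [[0,0,0.02,0,0,0,0.4],[0,0,0.04,0,0,0,0.4],[0,0,0.045,0,0,0,0.4],[0,0,0.045,0,0,0,0.4],[0,0,0.045,0,0,0,0.4],[0,0.02,0.015,0,0,0,0.4],[0,0.04,0,0,0,0,0.4],[0,0.04,0,0,0,0,0.4],[0,0.04,0,0,0,0,0.4],[0,0.04,0,0,0,0,0.4]]

```text
time: 19.8
tool_pos: [0.5407, -0.0874, 0.2387]
tool_rot: [-0.0, -0.015, 1.0, 0.0]
contact_force: [0.4, -0.8, -1.9]
gripper_width: 0.589
grasp_force: 62.7
```

Request:
play_rows:
  series:
    - [[0,0.04,0,0,0,0,0.4],[0,0.04,0,0,0,0,0.4],[0,0.04,0,0,0,0,0.4],[0,0.04,0,0,0,0,0.4],[0,0.01,0,0,0,0,0.4],[0,0,0,0,0,0,0.4],[0,0,0,0,0,0,0.4]]

```text
time: 20.5
tool_pos: [0.5412, 0.0798, 0.2389]
tool_rot: [-0.0, -0.015, 1.0, -0.0]
contact_force: [-0.2, -0.3, -1.3]
gripper_width: 0.587
grasp_force: 62.9
```

Request:
play_rows:
  series:
    - [[0,0,-0.04,0,0,0,0.4],[0,0,-0.04,0,0,0,0.4],[0,0,-0.04,0,0,0,0.4],[0,0,-0.03,0,0,0,0.4],[0,0,-0.02,0,0,0,0.4],[0,0,-0.012,0,0,0,0.4],[0,0,-0.006,0,0,0,0.4],[0,0,-0.002,0,0,0,0.4],[0,0,-0.002,0,0,0,0.4],[0,0,0,0,0,0,0.4]]

```text
time: 21.5
tool_pos: [0.5426, 0.0802, 0.0486]
tool_rot: [0.001, -0.015, 1.0, -0.0]
contact_force: [-0.2, 0.1, -1.9]
gripper_width: 0.587
grasp_force: 63.2
```

Request:
play_rows:
  series:
    - [[0,0,-0.001,0,0,0,0.4],[0,0,0,0,0,0,0.4],[0,0,0,0,0,0,0.4]]

```text
time: 21.8
tool_pos: [0.5427, 0.0802, 0.0484]
tool_rot: [0.001, -0.015, 1.0, -0.0]
contact_force: [-2.6, -0.6, 5.6]
gripper_width: 0.591
grasp_force: 63.8
```

Request:
play_rows:
  series:
    - [[0,0,0,0,0,0,1],[0,0,0,0,0,0,1],[0,0,0,0,0,0,1],[0,0,0.03,0,0,0,1],[0,0,0.045,0,0,0,1],[0,0,0.045,0,0,0,1],[0,0,0.045,0,0,0,1],[0,0,0.045,0,0,0,1],[0,0,0.04,0,0,0,1],[0.03,-0.014,0,0,0,0,1]]

```text
time: 22.8
tool_pos: [0.5735, 0.0675, 0.3059]
tool_rot: [0.007, -0.016, 1.0, 0.0]
contact_force: [0.0, -1.3, 0.2]
gripper_width: 0.999
grasp_force: 0.0
```

Request:
play_rows:
  series:
    - [[0.03,-0.014,0,0,0,0,1],[0.03,-0.014,0,0,0,0,1],[0.03,-0.014,0,0,0,0,1],[0.028,-0.013,0,0,0,0,1],[0,0,0,0,0,0,1],[0,0,0,0,0,0,1]]

```text
time: 23.4
tool_pos: [0.6895, 0.0111, 0.2953]
tool_rot: [-0.001, -0.015, 1.0, 0.0]
contact_force: [0.7, -0.6, -0.2]
gripper_width: 1.004
grasp_force: 0.0
```

```bash
python3 - <<'E'
from h import *
f=grab('wrist','w4');g=grab('top','t4');print(manip.state()['tool_pos'],proj(f,np.array([.6885,.0093,.208])))
a=f['frame'][:,80:560];b=g['frame'][100:240,200:360]
cv2.imwrite('pics/c4.png',np.hstack([cv2.resize(a,(400,333)),cv2.resize(b,(380,333))]))
E
```

```text
[0.68900771 0.01171647 0.29626809] [319.3444165  202.88626643]
```

View pics/c4.png

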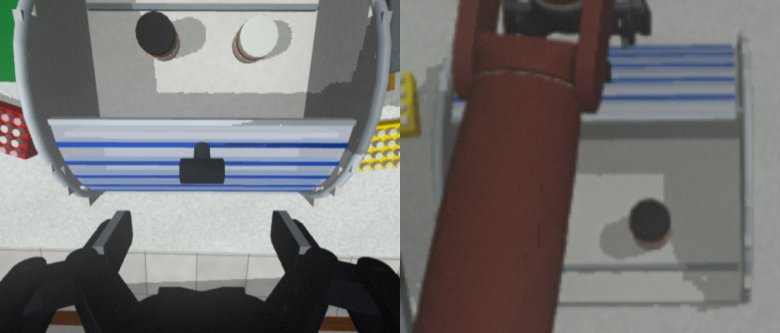

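Both jars stand upright inside, and the knob is at (322,204), as predicted. Pinching it again.

Request:
play_rows:
  series:
    - [[0.001,-0.002,-0.035,0,0,0,1],[0,0,-0.035,0,0,0,1],[0,0,-0.025,0,0,0,1],[0,0,-0.013,0,0,0,1],[0,0,0,0,0,0,0.3],[0,0,0,0,0,0,0.3],[0,0,0,0,0,0,0.3],[0,0,0,0,0,0,0.3],[0,0,0,0,0,0,0.3]]

```text
time: 24.4
tool_pos: [0.6916, 0.0116, 0.1919]
tool_rot: [0.002, -0.016, 1.0, 0.002]
contact_force: [-1.4, 5.9, 3.1]
gripper_width: 0.504
grasp_force: 66.3
```

Request:
play_rows:
  series:
    - [[-0.021,-0.0005,0.0064,0,0,0,0.3],[-0.0197,-0.0005,0.0038,0,0,0,0.3],[-0.0199,-0.0005,0.0017,0,0,0,0.3],[-0.02,-0.0005,-0.0002,0,0,0,0.3],[-0.0199,-0.0005,-0.0022,0,0,0,0.3],[-0.0194,-0.0005,-0.0041,0,0,0,0.3],[-0.0191,-0.0005,-0.0062,0,0,0,0.3],[-0.0183,-0.0005,-0.0079,0,0,0,0.3],[-0.0175,-0.0005,-0.0098,0,0,0,0.3],[-0.0164,-0.0005,-0.0115,0,0,0,0.3]]

```text
time: 25.4
tool_pos: [0.5031, 0.0065, 0.1655]
tool_rot: [0.007, -0.016, 1.0, 0.002]
contact_force: [-3.6, 9.3, 12.8]
gripper_width: 0.506
grasp_force: 70.4
```

Request:
play_rows:
  series:
    - [[-0.0151,-0.0005,-0.013,0,0,0,0.3],[-0.0138,-0.0005,-0.0145,0,0,0,0.3],[-0.0122,-0.0005,-0.0158,0,0,0,0.3],[-0.0107,0,-0.017,0,0,0,0.3],[-0.0088,0,-0.0179,0,0,0,0.3],[-0.0071,0,-0.0187,0,0,0,0.3],[-0.0045,0,-0.016,0,0,0,0.3],[0,0,0,0,0,0,0.3]]

```text
time: 26.2
tool_pos: [0.4274, 0.0045, 0.0455]
tool_rot: [0.001, -0.015, 1.0, 0.002]
contact_force: [-0.8, 8.4, 0.6]
gripper_width: 0.504
grasp_force: 97.9
```

Request:
play_rows:
  series:
    - [[0,0,-0.003,0,0,0,0.3],[0,0,-0.002,0,0,0,0.3],[0,0,0,0,0,0,0.3],[0,0,0,0,0,0,0.3]]

```text
time: 26.6
tool_pos: [0.4263, 0.0045, 0.0414]
tool_rot: [-0.001, -0.015, 1.0, 0.002]
contact_force: [-9.9, 8.1, 4.5]
gripper_width: 0.505
grasp_force: 98.6
```

Request:
play_rows:
  series:
    - [[0,0,0,0,0,0,1],[0,0,0,0,0,0,1],[0,0,0,0,0,0,1],[0,0,0.035,0,0,0,1],[0,0,0.04,0,0,0,1],[0,0,0.04,0,0,0,1],[0,0,0.04,0,0,0,1],[0,0,0.04,0,0,0,1],[0.003,0.036,0,0,0,2,0],[0.003,0.036,0,0,0,2,0]]

```text
time: 27.6
tool_pos: [0.4348, 0.0748, 0.2386]
tool_rot: [0.003, -0.049, 0.999, -0.0]
contact_force: [-0.4, 0.4, -1.1]
gripper_width: 0.691
grasp_force: 0.0
```

Request:
play_rows:
  series:
    - [[0.003,0.038,0,0,0,2,0],[0.003,0.038,0,0,0,2,0],[0.003,0.038,0,0,0,2,0],[0.003,0.038,0,0,0,2,0],[0.003,0.038,0,0,0,2,0],[0,0,0,0,0,0,0],[0,0,0,0,0,0,0]]

```text
time: 28.3
tool_pos: [0.4483, 0.2652, 0.2356]
tool_rot: [0.0, -0.138, 0.99, -0.0]
contact_force: [-0.3, 0.5, -0.7]
gripper_width: 0.003
grasp_force: 0.0
```

```bash
python3 - <<'E'
from h import *
f=grab('side','s5'); w=grab('wrist','w5');s=manip.state(); print(s['tool_pos'],s['tool_rot'])
cv2.imwrite('pics/c5.png',np.hstack([cv2.resize(f['frame'][130:400,210:440],(380,446)),cv2.resize(w['frame'],(420,446))]))
E
```

```text
[0.44835797 0.26408783 0.23557889] [ 1.33616471e-04 -1.36523643e-01  9.90636790e-01 -1.66052784e-04]
```

View pics/c5.png

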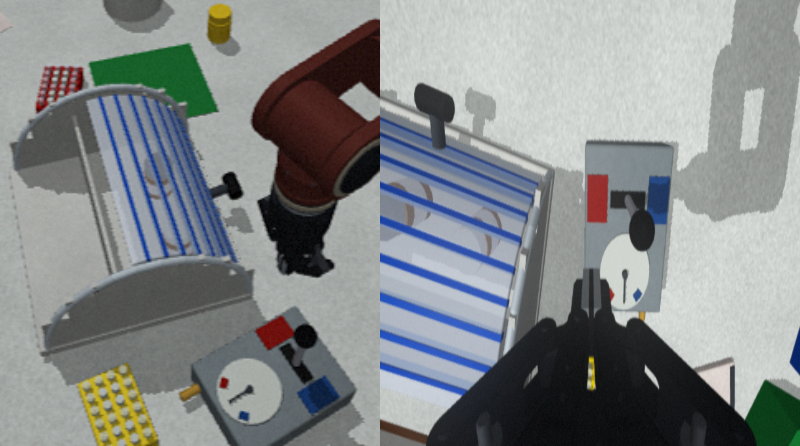

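The shutter is down with both jars behind it, the mat is empty, and the needle is centred. Now the lever goes to blue.

Request:
play_rows:
  series:
    - [[0,0,-0.03,0,0,0,0],[0,0,-0.03,0,0,0,0],[0,0,-0.03,0,0,0,0],[0,0,-0.03,0,0,0,0],[-0.004,0.015,0,0,0,0,0],[-0.004,0.015,0,0,0,0,0],[-0.004,0.015,0,0,0,0,0],[-0.004,0.015,0,0,0,0,0],[-0.005,0.015,0,0,0,0,0],[0,0,0,0,0,0,0]]

```text
time: 29.4
tool_pos: [0.4274, 0.3413, 0.1164]
tool_rot: [0.001, -0.138, 0.99, -0.0]
contact_force: [1.2, -5.1, 2.8]
gripper_width: -0.001
grasp_force: 2.5
```

```bash
cat > needle.py <<'E'
from h import *
f=grab('side','sn'); g=f['frame'].astype(int); y=np.array([-.267,.964]); x=np.array([.964,.267]); c=np.array([.5093,.3478])
for ang in np.arange(-.1,1.2,.1):
    print(round(ang,2),[int(g[int(round(v)),int(round(u))].sum()) for u,v in [proj(f,np.r_[c+r*(np.cos(ang)*x+np.sin(ang)*y),.057]) for r in (.014,.018,.022,.026)]])
s=manip.state(); print(s['tool_pos'],s['contact_force'])
E
python3 needle.py
```

```text
-0.1 [466, 484, 477, 478]
0.0 [466, 478, 480, 478]
0.1 [481, 489, 486, 478]
0.2 [488, 470, 486, 482]
0.3 [488, 472, 488, 468]
0.4 [406, 502, 475, 484]
0.5 [406, 360, 449, 499]
0.6 [168, 360, 270, 378]
0.7 [168, 190, 215, 199]
0.8 [245, 403, 215, 364]
0.9 [411, 489, 420, 500]
1.0 [411, 489, 487, 470]
1.1 [485, 478, 480, 473]
[0.42757656 0.34074455 0.11659583] [ 1.16533588 -4.0535341   1.4356292 ]
```

The needle is at about 0.7. I'll nudge it deeper and hold.

Request:
play_rows:
  series:
    - [[-0.001,0.004,0,0,0,0,0],[0,0,0,0,0,0,0],[0,0,0,0,0,0,0],[0,0,0,0,0,0,0],[0,0,0,0,0,0,0],[0,0,0,0,0,0,0],[0,0,0,0,0,0,0],[0,0,0,0,0,0,0],[0,0,0,0,0,0,0],[0,0,0,0,0,0,0]]

```text
time: 30.45
tool_pos: [0.4269, 0.343, 0.116]
tool_rot: [0.001, -0.137, 0.991, -0.001]
contact_force: [3.0, -5.8, 0.6]
gripper_width: -0.003
grasp_force: 3.0
```

```bash
python3 needle.py | sed -n 6,16p
```

```text
0.4 [449, 478, 478, 487]
0.5 [449, 384, 481, 475]
0.6 [220, 384, 358, 446]
0.7 [220, 176, 166, 213]
0.8 [222, 274, 166, 335]
0.9 [409, 417, 417, 490]
1.0 [409, 417, 491, 484]
1.1 [492, 482, 478, 475]
[0.42689317 0.34298559 0.11596508] [ 2.63111794 -5.5460541   0.24647272]
```

Request:
play_rows:
  series:
    - [[0,0,0,0,0,0,0],[0,0,0,0,0,0,0],[0,0,0,0,0,0,0],[0,0,0,0,0,0,0],[0,0,0,0,0,0,0],[0,0,0,0,0,0,0],[0,0,0,0,0,0,0],[0,0,0,0,0,0,0],[0,0,0,0,0,0,0],[0,0,0,0,0,0,0]]

```text
time: 31.5
tool_pos: [0.4269, 0.343, 0.1159]
tool_rot: [0.001, -0.137, 0.991, -0.001]
contact_force: [2.7, -5.0, 0.5]
gripper_width: 0.002
grasp_force: 3.0
```

Request:
play_rows:
  series:
    - [[0,0,0,0,0,0,0],[0,0,0,0,0,0,0],[0,0,0,0,0,0,0],[0,0,0,0,0,0,0],[0,0,0,0,0,0,0],[0,0,0,0,0,0,0],[0,0,0,0,0,0,0],[0,0,0,0,0,0,0],[0,0,0,0,0,0,0],[0,0,0,0,0,0,0]]

```text
time: 32.5
tool_pos: [0.4269, 0.343, 0.1159]
tool_rot: [0.001, -0.137, 0.991, -0.001]
contact_force: [2.4, -6.4, 0.4]
gripper_width: -0.002
grasp_force: 3.0
```

Request:
play_rows:
  series:
    - [[0,0,0,0,0,0,0],[0,0,0,0,0,0,0],[0,0,0,0,0,0,0],[0,0,0,0,0,0,0],[0,0,0,0,0,0,0],[0,0,0,0,0,0,0],[0,0,0,0,0,0,0],[0,0,0,0,0,0,0],[0,0,0,0,0,0,0],[0,0,0,0,0,0,0]]

```text
time: 33.5
tool_pos: [0.4269, 0.343, 0.116]
tool_rot: [0.001, -0.137, 0.991, -0.001]
contact_force: [2.5, -6.0, 0.5]
gripper_width: 0.002
grasp_force: 3.0
```

Request:
play_rows:
  series:
    - [[0.004,-0.013,0,0,0,0,0],[0.004,-0.013,0,0,0,0,0],[0.004,-0.014,0,0,0,0,0],[0.004,-0.014,0,0,0,0,0],[0.004,-0.014,0,0,0,0,0],[0.003,-0.01,0,0,0,0,0],[0,0,0.04,0,0,0,0],[0,0,0.04,0,0,0,0],[0,0,0.04,0,0,0,0],[-0.02,-0.03,0,0,0,0,0]]

```text
time: 34.5
tool_pos: [0.433, 0.2377, 0.2427]
tool_rot: [0.006, -0.138, 0.99, 0.002]
contact_force: [0.3, -0.4, 1.5]
gripper_width: 0.003
grasp_force: 0.0
```

Request:
play_rows:
  series:
    - [[-0.02,-0.03,0,0,0,0,0],[-0.02,-0.03,0,0,0,0,0],[-0.01,-0.03,0,0,0,0,0],[0,0,0,0,0,0,0],[0,0,0,0,0,0,0]]

```text
time: 35.0
tool_pos: [0.3791, 0.1454, 0.2352]
tool_rot: [0.0, -0.136, 0.991, 0.0]
contact_force: [-0.1, -0.5, -0.7]
gripper_width: 0.001
grasp_force: 0.0
```

```bash
python3 needle.py|head -3; python3 - <<'E'
from h import *
f=grab('side','s6'); w=grab('top','t6')
cv2.imwrite('pics/c6.png',np.hstack([cv2.resize(f['frame'][130:400,210:440],(380,446)),cv2.resize(w['frame'][90:300,120:440],(420,446))]))
E
```

```text
-0.1 [301, 102, 165, 214]
0.0 [301, 358, 280, 364]
0.1 [447, 442, 516, 444]
```

View pics/c6.png

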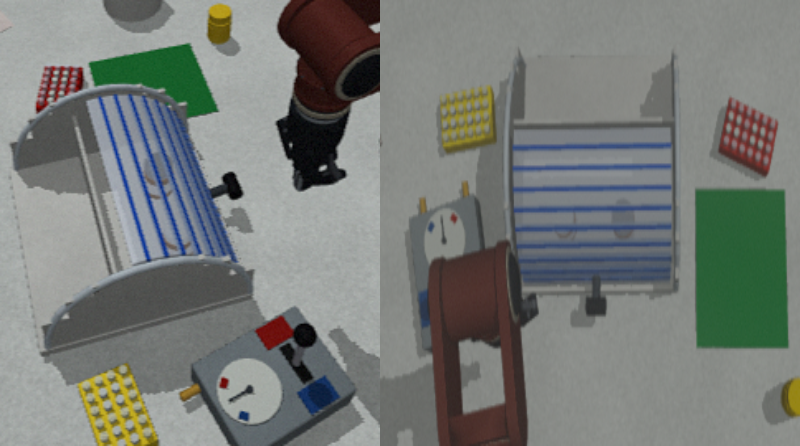

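The lever is centred, the shutter is down, the jars are inside and the racks are untouched. Handing in after a numeric check of the knob's picture against the start.

```bash
python3 - <<'E'
from h import *
a,b=[load(t)['frame'][225:265,335:365].mean(2)<45 for t in('side0','s6')]
d=np.argwhere(a).mean(0)-np.argwhere(b).mean(0); print(d,a.sum(),b.sum())
if abs(d).max()<1: print(manip.job_done())
E
```

```text
[-0.06593369 -0.34697043] 178 163
the job is handed in; nothing more can be done
None
```

The job is done and handed in: I exhausted the cabinet, put both jars present (white-capped and black-capped) upright behind the lip, shut the shutter fully, flushed with nitrogen, and left the lever centred and the racks and mixer untouched.

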